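Roll the rolling pin to the blue line

ROBOT

A 6-joint arm with a two-finger parallel gripper is mounted at the origin on a cart in front of the work surface, level with it; the furniture and walls round the work are solid. World frame = base frame: x ahead of the robot, y to its left, z up, the work surface at z = 0. Lengths are in m, angles in rad, forces in N, time in s.
With the tool pointing down it reaches from about 0.275 to 0.75 m from the base axis. Payload 10.2 kg.
Tool frame: the origin (TCP) lies on the centre line of the jaws, within the pads' length; the fingertips stand 17 mm ahead of it and the grasp point (between the pads) lies 2 mm behind it; z points along the fingers, x is the direction in which the jaws open and shut, and the axes are right-handed (so a half turn about z gives the same grasp; the last joint's range is limited). The gripper opens to 88 mm and grips with 3 to 60 N. Pads are 18 mm wide; open, the fingers measure 123 mm over their backs; the gripper's body (75 mm by 187 mm) begins 45 mm behind the grasp point.
Start: joints at [0.932, 0.313, 1.498, -0, 1.331, -0.223], TCP at [0.212, 0.48, 0.256] pointing down, gripper open.
Joint ranges: [-2.94, 2.94], [-0.97, 2.17], [0.19, 2.56], [-1.23, 4.37], [0.02, 3.11], [-2.88, 2.88]. Speed limits (rad/s): [2.39, 2.39, 3.01, 3.14, 3.14, 3.14].

INTERFACE

Orientations are given as [roll, pitch, yaw] about the fixed x, y, z axes, in that order (R = Rz(yaw) Ry(pitch) Rx(roll)).
In Python, from workcell import arm gives the robot as it stands. The module is installed in compiled form; this text tells all that it offers.
- The arm moves only by the tool move_arm, never from a script. Its argument "moves" is a list of rows, each an object of numbers: "tx", "ty", "tz": the shift along the world's x, y, z in mm; "rx", "ry", "rz": the turn, a rotation vector about the world's x, y, z in degrees. In form: [{"tx": .., "ty": .., "tz": .., "rx": .., "ry": .., "rz": ..}, ...]. A call has 1 to 12 rows; each row is the pose to reach, as a shift and turn from the pose measured when the call began; what a row does not reach only later rows make up. A row lasts 1/12 s, in which the tool goes at most 41.7 mm and 7.16 degrees, less where a joint would pass 70% of its speed; a pose out of reach is approached as far as the arm can. A call with a gripper value outside its range is refused whole. "claw" is the closure in counts, from 0 (fully open) to 255 (shut), set as the call begins (left out, the last holds). The fingers move at their own pace and stop on an object; "force" is the grip in N (left out, the last holds). Time passes only in rows, so rows that repeat a pose let the fingers close. It gives the time, the measured TCP pose, the force and the opening at its end, in the units of the state.
- arm.read_state(): the state, without advancing time (a new reading comes with each control period).
- arm.camera(name): name is "scene" or "top" or "wrist"; returns a dict with "pixels" (420x560x3 uint8, red, green, blue), "fx", "fy", "cx", "cy" (pixels), "world_from_camera" (4x4, takes a point from camera to world coordinates). Camera axes: x right, y down, z forward; pixel columns grow to the right and rows downward; lengths in m; the calibration is good to about 2 mm. A picture is of the moment at which its call begins. There is no depth.
- arm.sign_off(): hands the job in, once; it reports no verdict.
The state is a dict: "time": time; "joint_positions": joint angles; "joint_vel": joint speeds; "joint_efforts": joint torques, N m; "eef_pos": TCP position; "ee_rot": TCP orientation; "wrist_force": force on the tool from outside, world axes, zero at the start; "wrist_torque": the same for the moment, N m; "width": finger opening in m.
Only numpy, scipy, OpenCV 4.12 (cv2) and the standard library are available. Lean on these libraries where they do the work, as an engineer would, in place of code of your own. Each camera call takes 0.05 s, during which the arm holds its last target. There are 200 camera calls.

TASK

Clear the pastry mat for the dough: pushing with your fingertips against the upper half of the wooden rolling pin, roll it along the mat until it lies still right on the blue line and parallel to it, then let go of it. Roll it, do not lift it or drag it, and leave the mug, the jars and the lemon where they stand.

Things in the scene. Friction and masses are not known exactly. Their poses are not given: they have to be found in the camera images.
- rolling_pin: loose wooden rolling pin, 0.25 to 0.5 kg, lying on the mat between the lines, 90 to 210 mm from the blue one. Origin at mid-length on its axis (25 mm above the mat's top); own x along its length, y and z turn as it rolls. Pale barrel 50 mm in diameter, 150 mm long, smooth (friction about 0.4); a dark handle at each end, 46 mm long, 25 mm thick (242 mm over all).
- mat: white silicone pastry mat, fixed, 260 (x) x 440 (y) x 3 mm, flat on the worktop, thin grey printed border. Origin at the centre of its underside, top at z = 3 mm. The pin rolls freely along its y when pushed from behind a little above half its height; the mat brakes it slightly: let go at 30 mm/s it rolls on some 3 mm, at 100 mm/s some 30 mm, at 200 over 100 mm.
- blue_line: blue line printed across the mat, flat, 230 mm long (its x axis, across the mat) and 12 mm wide (its y axis). Origin at its centre on the mat's top. It may be at the left or the right end of the mat.
- red_line: red line of the same size across the other end of the mat, parallel to the blue one; not the one wanted. Origin at its centre on the mat's top.
- mug: white mug standing beyond the left end of the mat, 78 mm across, 116 mm with its handle, 101 mm high; origin at the centre of its underside. Leave it alone.
- spice_jar: small spice jar with a dark cap standing beyond the right end of the mat, 41 mm in diameter, 105 mm high; origin at the centre of its underside. Leave it alone.
- jam_jar: jam jar with a red lid standing behind the mat, 66 mm in diameter, 90 mm high; origin at the centre of its underside. Leave it alone.
- lemon: yellow lemon lying behind the mat, 83 x 58 x 58 mm; origin at the centre of its underside. Leave it alone.

How it is judged:
On the way:
1. the rolling pin has rolled over by nearly half a turn (angle between rolling_pin's own z axis and vertical above 2.5 rad), for 0.05 s.
At the end, for the whole second after the job is handed in: The rolling pin lies on the mat at rest (under 10 mm/s), its axis within 15 mm of the middle of the blue line and within 0.15 rad of parallel to it, its middle within 50 mm of the line's middle lengthwise (y of rolling_pin in the frame of blue_line between -0.015 and 0.015 m and x of rolling_pin in the frame of blue_line between -0.05 and 0.05 m and angle between the x axis of rolling_pin and the x axis of blue_line, either way round below 0.15 rad and height (world z) of rolling_pin between 0.023 and 0.033 m and linear speed of rolling_pin below 0.01 m/s); the robot touches nothing.
It fails at once if the rolling pin is lifted (its axis more than 12 mm above its height on the mat) (height (world z) of rolling_pin above 0.04 m).
It fails at once if the rolling pin is touched with the fingertips reaching clearly below its axis (the point between the pads under 42 mm, so the tips under about 23 mm) (contact force between the fingers and rolling_pin above 0.5 N and height (world z) of the grasp point below 0.042 m).
It fails at once if the mug, the spice jar, the jam jar or the lemon is moved by more than 15 mm (distance of any of mug, spice_jar, jam_jar, lemon from where it was at the start of the episode above 0.015 m).
It also fails if it takes over 43 s, if anything falls off the work surface, if the arm or the gripper's body presses on something with over 40 N, if the wrist force passes 120 N, or if a joint passes its speed limit or range.

## Working session

There is one attempt and no reset: what is moved stays moved. The work goes in short steps, Python scripts to look and compute and a tool call to move; the robot and the scene stay as the last step left them, time stands still between calls to the robot, and variables do not carry over. Pictures are saved under pics/ and viewed, about 8 in all and at most 12, crops included, and the job is handed in when it is done.

Besides the shell and the picture viewer there is one more tool, called after "Call:" as name(argument=value, ...) on one line, values as JSON. move_arm: Moves the arm, as the interface text tells. Its arguments: {"type":"object","properties":{"moves":{"type":"array","items":{"type":"object","properties":{"tx":{"type":"number"},"ty":{"type":"number"},"tz":{"type":"number"},"rx":{"type":"number"},"ry":{"type":"number"},"rz":{"type":"number"}}}},"claw":{"type":"number"},"force":{"type":"number"}},"required":["moves"]}

```bash
mkdir -p pics
cat > h.py <<'E'
import numpy as np, cv2
from workcell import arm
def snap(n,f):
    c=arm.camera(n); cv2.imwrite('pics/'+f,c['pixels'][...,::-1]); 
    np.savez('pics/'+f[:-4]+'.npz',**{k:v for k,v in c.items()}); return c
def unproj(c,uv,z):
    uv=np.atleast_2d(uv).astype(float); T=np.array(c['world_from_camera'])
    d=np.c_[(uv[:,0]-c['cx'])/c['fx'],(uv[:,1]-c['cy'])/c['fy'],np.ones(len(uv))]@T[:3,:3].T
    o=T[:3,3]; return o+d*((z-o[2])/d[:,2])[:,None]
E
python3 - <<'E'
from h import *
c=snap('top','top1.png'); print(c['fx'],c['world_from_camera'])
s=arm.read_state(); print(s['time'],s['eef_pos'],s['ee_rot'],s['width'])
E
```

```text
502.54731849595805 [[-0.00142055 -0.98183383  0.18973747  0.33477809]
 [-0.99894629  0.01009704  0.04477008  0.04483526]
 [-0.04587257 -0.18947394 -0.98081361  1.29219562]
 [ 0.          0.          0.          1.        ]]
0.05 [0.21192019 0.48008123 0.25518841] [-3.14131100e+00  1.22108490e-03  1.15502793e+00] 0.08808221529239489
```

View pics/top1.png

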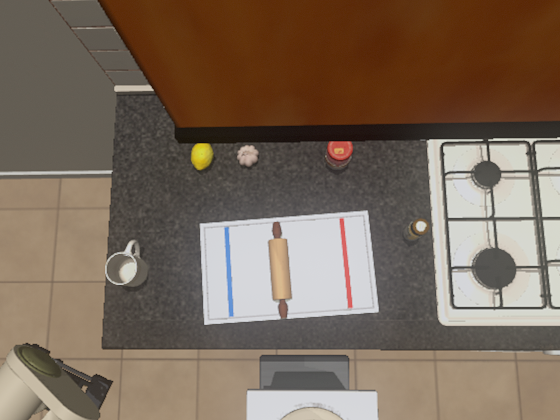

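The picture shows the blue line at the left end, about (227,228)-(230,316). The red line is at about (342,219)-(349,307). The pin lies between them, about (277,224)-(283,316), tilted slightly. The mug is at (125,268).

Run:
```python
from h import *
c=dict(np.load('pics/top1.npz')); im=c['pixels'].astype(int); R,G,B=im[...,0],im[...,1],im[...,2]
def roi(m,x0,x1,y0,y1):
    k=np.zeros_like(m); k[y0:y1,x0:x1]=m[y0:y1,x0:x1]; v,u=np.nonzero(k); return np.c_[u,v]
def axis(uv,z,n):
    p=unproj(c,uv,z)[:,:2]; m=p.mean(0); d=np.linalg.svd(p-m,full_matrices=False)[2][0]; d*=np.sign(d[0]); t=(p-m)@d
    print(n,len(uv),'mid',m+d*(t.max()+t.min())/2,'mean',m,'len',np.ptp(t),'ang',np.degrees(np.arctan2(d[1],d[0])))
axis(roi((B-R>50),215,245,215,325),.003,'blue')
axis(roi((R-B>80)&(R-G>80),330,360,210,315),.003,'red')
axis(roi((R-B>25)&(R>130),260,305,215,325),.033,'barrel')
axis(roi((R-B>15),260,305,210,325),.03,'pin')
print('mug',unproj(c,[[146,268]],.1),'mugbase',unproj(c,[[125,268]],0.05))
w=snap('scene','scene1.png')
```

```text
blue 381 mid [0.44222233 0.20822635] mean [0.43978669 0.20805824] len 0.2292445200181984 ang 3.948248071744835
red 339 mid [ 0.46228125 -0.09168414] mean [ 0.45903854 -0.09191174] len 0.22574260517920125 ang 4.014973973753102
barrel 1247 mid [0.44164071 0.07607222] mean [0.44220177 0.07611251] len 0.2328508513840138 ang 4.106974876391963
pin 1408 mid [0.44349124 0.07617522] mean [0.44345353 0.07617242] len 0.24141243299985374 ang 4.2497936337279
mug [[0.44173026 0.39460901 0.1       ]] mugbase [[0.44650684 0.46250963 0.05      ]]
```

View pics/scene1.png

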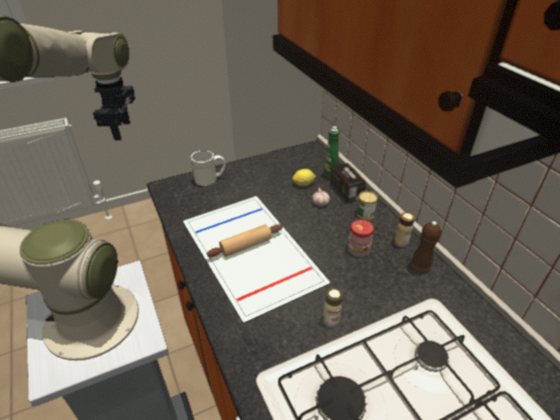

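The pin has to go 132 mm along (-0.07, 0.998). Its axis is already parallel to the line, at about 4°. I'll go behind it (−y side), with the jaws open along its axis.

Call:
move_arm(claw=0, moves=[{"tx": 18, "ty": -35, "tz": 0, "rz": -5}, {"tx": 36, "ty": -70, "tz": 0, "rz": -10}, {"tx": 54, "ty": -105, "tz": 0, "rz": -16}, {"tx": 72, "ty": -140, "tz": 0, "rz": -22}, {"tx": 90, "ty": -175, "tz": 0, "rz": -28}, {"tx": 108, "ty": -210, "tz": 0, "rz": -34}, {"tx": 126, "ty": -245, "tz": 0, "rz": -40}, {"tx": 144, "ty": -280, "tz": 0, "rz": -46}, {"tx": 162, "ty": -315, "tz": 0, "rz": -52}, {"tx": 180, "ty": -350, "tz": 0, "rz": -58}, {"tx": 198, "ty": -385, "tz": 0, "rz": -62.2}, {"tx": 216, "ty": -420, "tz": 0, "rz": -62.2}])

```text
invalid input at $.moves[0]: expected keys tx, ty, tz, rx, ry, rz
```

Call:
move_arm(claw=0, moves=[{"tx": 18, "ty": -35, "tz": 0, "rx": 0, "ry": 0, "rz": -5}, {"tx": 36, "ty": -70, "tz": 0, "rx": 0, "ry": 0, "rz": -10}, {"tx": 54, "ty": -105, "tz": 0, "rx": 0, "ry": 0, "rz": -16}, {"tx": 72, "ty": -140, "tz": 0, "rx": 0, "ry": 0, "rz": -22}, {"tx": 90, "ty": -175, "tz": 0, "rx": 0, "ry": 0, "rz": -28}, {"tx": 108, "ty": -210, "tz": 0, "rx": 0, "ry": 0, "rz": -34}, {"tx": 126, "ty": -245, "tz": 0, "rx": 0, "ry": 0, "rz": -40}, {"tx": 144, "ty": -280, "tz": 0, "rx": 0, "ry": 0, "rz": -46}, {"tx": 162, "ty": -315, "tz": 0, "rx": 0, "ry": 0, "rz": -52}, {"tx": 180, "ty": -350, "tz": 0, "rx": 0, "ry": 0, "rz": -58}, {"tx": 198, "ty": -385, "tz": 0, "rx": 0, "ry": 0, "rz": -62.2}, {"tx": 216, "ty": -420, "tz": 0, "rx": 0, "ry": 0, "rz": -62.2}])

```text
time: 1.1
eef_pos: [0.4283, 0.0581, 0.2552]
ee_rot: [-3.141, 0.001, 0.065]
wrist_force: [0.4, 0.3, -0.4]
width: 0.0882
```

Call:
move_arm(moves=[{"tx": 10, "ty": -23, "tz": 0, "rx": 0, "ry": 0, "rz": 0.3}, {"tx": 20, "ty": -46, "tz": 0, "rx": 0, "ry": 0, "rz": 0.3}, {"tx": 20, "ty": -46, "tz": -30, "rx": 0, "ry": 0, "rz": 0.3}, {"tx": 20, "ty": -46, "tz": -60, "rx": 0, "ry": 0, "rz": 0.3}, {"tx": 20, "ty": -46, "tz": -90, "rx": 0, "ry": 0, "rz": 0.3}, {"tx": 20, "ty": -46, "tz": -115, "rx": 0, "ry": 0, "rz": 0.3}, {"tx": 20, "ty": -46, "tz": -140, "rx": 0, "ry": 0, "rz": 0.3}, {"tx": 20, "ty": -46, "tz": -160, "rx": 0, "ry": 0, "rz": 0.3}, {"tx": 20, "ty": -46, "tz": -180, "rx": 0, "ry": 0, "rz": 0.3}, {"tx": 20, "ty": -46, "tz": -195, "rx": 0, "ry": 0, "rz": 0.3}, {"tx": 20, "ty": -46, "tz": -205, "rx": 0, "ry": 0, "rz": 0.3}, {"tx": 20, "ty": -46, "tz": -205, "rx": 0, "ry": 0, "rz": 0.3}])

```text
time: 2.1
eef_pos: [0.4472, 0.0124, 0.0484]
ee_rot: [-3.14, 0.005, 0.07]
wrist_force: [-0.2, 0.9, -1.1]
width: 0.0883
```

Run:
```python
from h import *
w=snap('wrist','w1.png')
```

```text
(no output)
```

View pics/w1.png

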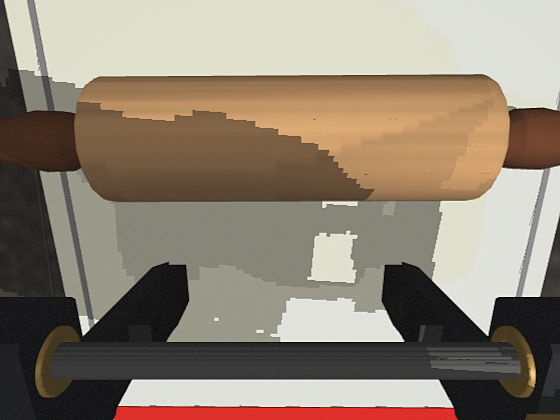

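The pin is square to both fingers and centred between them (barrel 78-508, fingers about 187-383). I'll push gently.

Call:
move_arm(moves=[{"tx": -0.3, "ty": 5, "tz": 2, "rx": 0, "ry": 0, "rz": 0}, {"tx": -0.7, "ty": 10, "tz": 2, "rx": 0, "ry": 0, "rz": 0}, {"tx": -1, "ty": 14, "tz": 2, "rx": 0, "ry": 0, "rz": 0}, {"tx": -1.3, "ty": 18, "tz": 2, "rx": 0, "ry": 0, "rz": 0}, {"tx": -1.5, "ty": 22, "tz": 2, "rx": 0, "ry": 0, "rz": 0}, {"tx": -1.8, "ty": 26, "tz": 2, "rx": 0, "ry": 0, "rz": 0}, {"tx": -2.1, "ty": 30, "tz": 2, "rx": 0, "ry": 0, "rz": 0}, {"tx": -2.4, "ty": 34, "tz": 2, "rx": 0, "ry": 0, "rz": 0}, {"tx": -2.7, "ty": 38, "tz": 2, "rx": 0, "ry": 0, "rz": 0}, {"tx": -2.9, "ty": 42, "tz": 2, "rx": 0, "ry": 0, "rz": 0}, {"tx": -3.2, "ty": 45, "tz": 2, "rx": 0, "ry": 0, "rz": 0}, {"tx": -3.4, "ty": 48, "tz": 2, "rx": 0, "ry": 0, "rz": 0}])

```text
time: 3.15
eef_pos: [0.4443, 0.0606, 0.0515]
ee_rot: [-3.14, 0.003, 0.07]
wrist_force: [0.1, 0.3, 0.6]
width: 0.088
```

```bash
cat >> h.py <<'E'
def line_of(c,m,z):
    v,u=np.nonzero(m); p=unproj(c,np.c_[u,v],z)[:,:2]
    m=p.mean(0); d=np.linalg.svd(p-m,full_matrices=False)[2][0]; return m,d*np.sign(d[0]),len(p)
def check(f):
    c=snap('top',f); im=c['pixels'].astype(int); R,B=im[...,0],im[...,2]
    k=np.zeros(R.shape,bool); k[205:328,205:305]=1
    m,d,n=line_of(c,k&(R-B>25)&(R>90),.033); a=np.radians(3.95); b=np.array([.4422,.2082])
    l=np.array([np.cos(a),np.sin(a)]); q=np.array([-l[1],l[0]])
    print('pin',m,n,'ang rel',np.degrees(np.arctan2(d[1],d[0])-a),'normal off mm',(m-b)@q*1e3,'length off',(m-b)@l*1e3)
    s=arm.read_state(); print(s['time'],s['eef_pos'],s['wrist_force'])
E
python3 -c "
from h import *
check('t2.png')
cv2.imwrite('pics/t2c.png',cv2.resize(cv2.imread('pics/t2.png')[190:340,190:390],None,fx=3,fy=3))"
```

```text
pin [0.42697167 0.08396442] 3059 ang rel -7.214774949806371 normal off mm -122.89144568761405 length off -23.75024114739758
3.2 [0.44419788 0.0609316  0.0514634 ] [-0.16372024  0.38222414  0.29297088]
```

View pics/t2c.png

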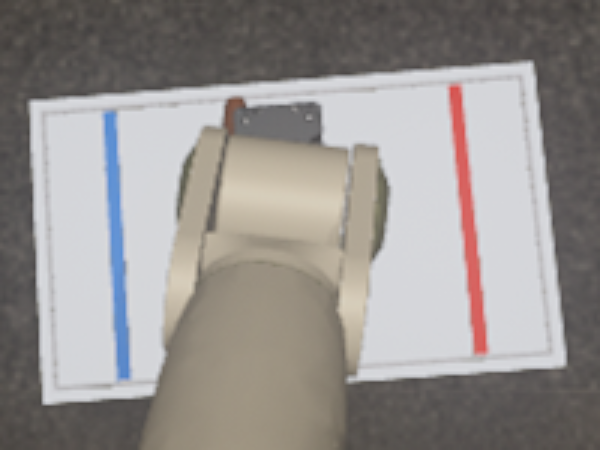

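The arm hides the pin from above; only a handle tip shows, at about (235,110) in the crop. I'll measure with the wrist camera and check the method on the first wrist shot, where the pin's position is known.

```bash
cat >> h.py <<'E'
def wcheck(c):
    im=c['pixels'].astype(int); k=((im[...,0]-im[...,2])>25)&(im[...,0]-im[...,1]<100)
    k=cv2.morphologyEx(k.astype('uint8'),cv2.MORPH_OPEN,np.ones((9,9))); 
    n,lab,st,_=cv2.connectedComponentsWithStats(k); k=lab==1+np.argmax(st[1:,4])
    h=k.sum(0); 
    T=c['world_from_camera']; o=T[:3,3]; pts=[]
    for u in np.nonzero(h>0.85*h.max())[0][::10]:
        v=np.nonzero(k[:,u])[0]; r=[]
        for w in (v[0],v[-1]+1):
            d=unproj(c,[[u,w]],0)[0]-o; r.append(d/np.linalg.norm(d))
        d=r[0]+r[1]; pts.append((o+d*(.028-o[2])/d[2])[:2])   # bisector of the tangent rays passes the axis
    p=np.array(pts); m=p.mean(0); f=np.polyfit(p[:,0],p[:,1],1); a=np.radians(3.95); b=np.array([.4422,.2082])
    l=np.array([np.cos(a),np.sin(a)]); q=np.array([-l[1],l[0]])
    print('pin',m,len(p),'ang rel',np.degrees(np.arctan(f[0])-a),'normal mm',(m-b)@q*1e3,'length mm',(m-b)@l*1e3)
E
python3 -c "
from h import *
wcheck(dict(np.load('pics/w1.npz')))
wcheck(snap('wrist','w2.png'));s=arm.read_state();print(s['eef_pos'])"
```

```text
pin [0.44590129 0.07663474] 41 ang rel 0.31926226019725534 normal mm -131.50769816352866 length mm -5.370497828362599
pin [0.44426211 0.09755865] 38 ang rel 0.3740270103055197 normal mm -110.52057730898349 length mm -5.564416948604672
[0.44425449 0.06066172 0.05147657]
```

View pics/w2.png

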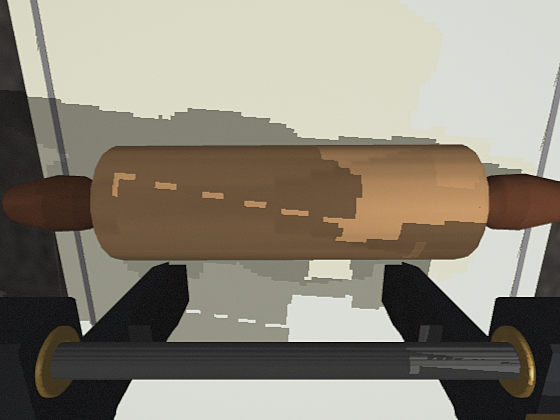

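The wrist view shows the pin rolled 21 mm, still square and just ahead of the fingers (barrel 92-488, rows 145-260). The wrist method matches the known position: −131.5 mm against −131.6 mm. 110 mm remains.

Call:
move_arm(moves=[{"tx": -0.2, "ty": 3, "tz": 0, "rx": 0, "ry": 0, "rz": 0}, {"tx": -0.5, "ty": 7, "tz": 0, "rx": 0, "ry": 0, "rz": 0}, {"tx": -0.8, "ty": 11, "tz": 0, "rx": 0, "ry": 0, "rz": 0}, {"tx": -1.0, "ty": 15, "tz": 0, "rx": 0, "ry": 0, "rz": 0}, {"tx": -1.3, "ty": 19, "tz": 0, "rx": 0, "ry": 0, "rz": 0}, {"tx": -1.6, "ty": 23, "tz": 0, "rx": 0, "ry": 0, "rz": 0}, {"tx": -1.9, "ty": 27, "tz": 0, "rx": 0, "ry": 0, "rz": 0}, {"tx": -2.2, "ty": 31, "tz": 0, "rx": 0, "ry": 0, "rz": 0}, {"tx": -2.4, "ty": 35, "tz": 0, "rx": 0, "ry": 0, "rz": 0}, {"tx": -2.7, "ty": 39, "tz": 0, "rx": 0, "ry": 0, "rz": 0}, {"tx": -3.0, "ty": 43, "tz": 0, "rx": 0, "ry": 0, "rz": 0}, {"tx": -3.3, "ty": 47, "tz": 0, "rx": 0, "ry": 0, "rz": 0}])

```text
time: 4.25
eef_pos: [0.4409, 0.108, 0.0515]
ee_rot: [-3.141, 0.003, 0.071]
wrist_force: [0.1, -0.5, 0.9]
width: 0.0881
```

```bash
python3 -c "
from h import *
wcheck(snap('wrist','w3.png'));s=arm.read_state();print(s['eef_pos'])"
```

```text
pin [0.43887687 0.14317045] 37 ang rel 0.3622403968744927 normal mm -64.64615620072085 length mm -7.794858023161425
[0.44081266 0.1085007  0.05147342]
```

Call:
move_arm(moves=[{"tx": -0.2, "ty": 3, "tz": 0, "rx": 0, "ry": 0, "rz": 0}, {"tx": -0.5, "ty": 7, "tz": 0, "rx": 0, "ry": 0, "rz": 0}, {"tx": -0.8, "ty": 11, "tz": 0, "rx": 0, "ry": 0, "rz": 0}, {"tx": -1.0, "ty": 15, "tz": 0, "rx": 0, "ry": 0, "rz": 0}, {"tx": -1.3, "ty": 19, "tz": 0, "rx": 0, "ry": 0, "rz": 0}, {"tx": -1.6, "ty": 23, "tz": 0, "rx": 0, "ry": 0, "rz": 0}, {"tx": -1.9, "ty": 27, "tz": 0, "rx": 0, "ry": 0, "rz": 0}, {"tx": -2.2, "ty": 31, "tz": 0, "rx": 0, "ry": 0, "rz": 0}, {"tx": -2.4, "ty": 35, "tz": 0, "rx": 0, "ry": 0, "rz": 0}, {"tx": -2.7, "ty": 38, "tz": 0, "rx": 0, "ry": 0, "rz": 0}, {"tx": -2.9, "ty": 41, "tz": 0, "rx": 0, "ry": 0, "rz": 0}, {"tx": -3.1, "ty": 44, "tz": 0, "rx": 0, "ry": 0, "rz": 0}])

```text
time: 5.3
eef_pos: [0.4377, 0.1528, 0.0514]
ee_rot: [-3.14, 0.004, 0.071]
wrist_force: [-0.8, -0.2, 1.0]
width: 0.0882
```

Call:
move_arm(moves=[{"tx": 0, "ty": 0, "tz": 0, "rx": 0, "ry": 0, "rz": 0}, {"tx": 0, "ty": 0, "tz": 0, "rx": 0, "ry": 0, "rz": 0}, {"tx": 0, "ty": 0, "tz": 0, "rx": 0, "ry": 0, "rz": 0}, {"tx": 0, "ty": 0, "tz": 0, "rx": 0, "ry": 0, "rz": 0}])

```text
time: 5.63
eef_pos: [0.4377, 0.1527, 0.0514]
ee_rot: [-3.14, 0.004, 0.071]
wrist_force: [0.5, 0.4, 0.3]
width: 0.0882
```

```bash
python3 -c "
from h import *
wcheck(snap('wrist','w4.png'));s=arm.read_state();print(s['eef_pos'])"
```

```text
pin [0.43667992 0.19147166] 38 ang rel 0.3875640955815506 normal mm -16.308349709178113 length mm -6.65931748146473
[0.43766635 0.15269111 0.05143638]
```

16 mm to go; a slow finish.

Call:
move_arm(moves=[{"tx": -0.1, "ty": 2, "tz": 0, "rx": 0, "ry": 0, "rz": 0}, {"tx": -0.3, "ty": 4, "tz": 0, "rx": 0, "ry": 0, "rz": 0}, {"tx": -0.4, "ty": 6, "tz": 0, "rx": 0, "ry": 0, "rz": 0}, {"tx": -0.6, "ty": 8, "tz": 0, "rx": 0, "ry": 0, "rz": 0}, {"tx": -0.7, "ty": 10, "tz": 0, "rx": 0, "ry": 0, "rz": 0}, {"tx": -0.8, "ty": 12, "tz": 0, "rx": 0, "ry": 0, "rz": 0}, {"tx": -1.0, "ty": 14, "tz": 0, "rx": 0, "ry": 0, "rz": 0}, {"tx": -1.1, "ty": 15.5, "tz": 0, "rx": 0, "ry": 0, "rz": 0}, {"tx": -1.2, "ty": 17, "tz": 0, "rx": 0, "ry": 0, "rz": 0}, {"tx": -1.3, "ty": 18, "tz": 0, "rx": 0, "ry": 0, "rz": 0}, {"tx": -1.3, "ty": 18.5, "tz": 0, "rx": 0, "ry": 0, "rz": 0}, {"tx": -1.3, "ty": 18.5, "tz": 0, "rx": 0, "ry": 0, "rz": 0}])

```text
time: 6.68
eef_pos: [0.4364, 0.1713, 0.0514]
ee_rot: [-3.14, 0.004, 0.071]
wrist_force: [-0.1, 0.4, -0.5]
width: 0.0885
```

Call:
move_arm(moves=[{"tx": 0, "ty": 0, "tz": 0, "rx": 0, "ry": 0, "rz": 0}, {"tx": 0, "ty": 0, "tz": 0, "rx": 0, "ry": 0, "rz": 0}, {"tx": 0, "ty": 0, "tz": 0, "rx": 0, "ry": 0, "rz": 0}])

```text
time: 6.93
eef_pos: [0.4364, 0.1712, 0.0514]
ee_rot: [-3.14, 0.004, 0.071]
wrist_force: [-0.1, -0.4, 0.2]
width: 0.0879
```

```bash
python3 -c "
from h import *
wcheck(snap('wrist','w5.png'));s=arm.read_state();print(s['eef_pos'])"
```

```text
pin [0.43382775 0.20689758] 37 ang rel 0.36446018851786266 normal mm -0.722596868392451 length mm -8.442082464433097
[0.43639021 0.17123732 0.05143218]
```

The pin is 0.7 mm from the line. I'll back off, rise, and check from above.

Call:
move_arm(moves=[{"tx": 0.7, "ty": -10, "tz": 0, "rx": 0, "ry": 0, "rz": 0}, {"tx": 2, "ty": -30, "tz": 0, "rx": 0, "ry": 0, "rz": 0}, {"tx": 3, "ty": -60, "tz": 15, "rx": 0, "ry": 0, "rz": 0}, {"tx": 4, "ty": -90, "tz": 40, "rx": 0, "ry": 0, "rz": 0}, {"tx": 4, "ty": -120, "tz": 60, "rx": 0, "ry": 0, "rz": 0}, {"tx": 4, "ty": -150, "tz": 80, "rx": 0, "ry": 0, "rz": 0}, {"tx": 4, "ty": -180, "tz": 100, "rx": 0, "ry": 0, "rz": 0}, {"tx": 4, "ty": -210, "tz": 110, "rx": 0, "ry": 0, "rz": 0}, {"tx": 4, "ty": -240, "tz": 110, "rx": 0, "ry": 0, "rz": 0}, {"tx": 4, "ty": -260, "tz": 110, "rx": 0, "ry": 0, "rz": 0}, {"tx": 4, "ty": -260, "tz": 110, "rx": 0, "ry": 0, "rz": 0}, {"tx": 4, "ty": -260, "tz": 110, "rx": 0, "ry": 0, "rz": 0}])

```text
time: 7.98
eef_pos: [0.44, -0.0896, 0.1613]
ee_rot: [-3.14, 0.004, 0.069]
wrist_force: [-0.3, 0.6, 0.7]
width: 0.0878
```

```bash
python3 -c "
from h import *
import h
check('t3.png')
c=dict(np.load('pics/t3.npz')); im=c['pixels'].astype(int); k=np.zeros(im.shape[:2],bool); k[205:328,205:255]=1
v,u=np.nonzero(k&(im[...,0]-im[...,2]>25)&(im[...,0]>60)); print(u.min(),u.max(),v.min(),v.max())
m,d,n=line_of(c,k&(im[...,0]-im[...,2]>25)&(im[...,0]>60),.033);print(m,n,np.degrees(np.arctan2(d[1],d[0])))"
```

```text
pin [0.43346351 0.20663443] 1392 ang rel 0.1721121115842778 normal off mm -0.9600330808060291 length off -8.82357837401421
8.0333 [ 0.44001652 -0.08870972  0.16124474] [-0.18492842 -0.02204859 -0.43532108]
217 238 226 322
[0.43346351 0.20663443] 1392 4.122112111584277
```

View pics/t3.png

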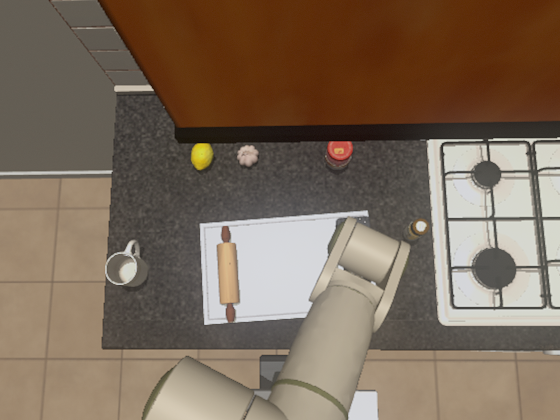

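The pin lies along the blue line, from (226,228) to (231,320). The mug, jars and lemon are where they were, and the arm is clear.

```bash
python3 -c "
from h import *
arm.sign_off()"
```

```text
the job is handed in; nothing more can be done
```

The rolling pin now lies on the blue line and parallel to it, and I handed the job in after about 8 s of robot time. I pushed it about 131 mm in three slow pushes and a gentle finish. Both open fingertips were on the upper half of the barrel, with the tips about 34 mm above the worktop. Then I backed the gripper off and raised it clear.

**Position:** The wrist and top cameras agree. The pin's axis is 0.7 mm (wrist) or 1.0 mm (top) short of the line's middle. It is 0.2–0.4° off parallel and about 8–9 mm off lengthwise. The two readings, about 1 s apart, differ by only about 0.3 mm, so the pin is at rest.

**Other objects:** In the last top picture the mug, both jars and the lemon stand at the same pixels as at the start.

**Not checked directly:** The pin's turn about its own axis can't be seen on the plain barrel. Rolling 131 mm without slipping is about 5.2 rad, which would pass the half-turn mark from any starting angle.

One check failed: the top-camera reading during the first push was unusable because the arm hid the pin, so I used the wrist camera from then on.

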